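# Fish a slate price tag out of the cake-board rack with the picker

## Robot

A 6-joint arm with a two-finger parallel gripper is mounted at the origin on the work surface. World frame = base frame: x ahead of the robot, y to its left, z up, the work surface at z = 0. Lengths are in m, angles in rad, forces in N, time in s.
With the tool pointing down it reaches from about 0.425 to 0.95 m from the base axis. Payload 3.5 kg.
Tool frame: the origin (TCP) lies between the finger pads; the fingertips stand 22 mm ahead of it and the grasp point (between the pads) lies 3 mm ahead of it (ctrl.nose_length is the z of the fingertips in the tool frame, in m); z points along the fingers, y is the line along which they close (so a half turn about z gives the same grasp; the last joint's range is limited). The gripper opens to 85 mm and grips with 20 to 120 N. Pads are 22 mm wide; open, the fingers measure 114 mm over their backs; the gripper's body (76 mm by 85 mm) begins 54 mm behind the grasp point. The pads swing forward as they close: fully open they stand 13 mm farther back than shut.
Start: joints at [0.957, 0.286, 1.577, -0, 1.279, -0.15], TCP at [0.302, 0.604, 0.253] pointing down, gripper open.
Joint ranges: [-2.77, 2.77], [-0.9, 2.22], [0.21, 2.48], [-1.53, 4.67], [0.24, 2.81], [-2.84, 2.84]. Speed limits (rad/s): [2.79, 2.79, 3.14, 3.14, 3.14, 3.14].

## Interface

Orientations are given as a unit quaternion [x, y, z, w].
In Python, from plant import ctrl gives the robot as it stands. The module is installed in compiled form; this text tells all that it offers.
- The arm moves only by the tool send_rows, never from a script. Its argument "rows" is text: rows parted by semicolons, each of 7 numbers parted by spaces: the turn, a rotation vector about the tool's x, y, z in parts of the range, where 1.0 means 2 rad, then the shift along the tool's x, y, z in a scale on which 1.0 is 400 mm, then the opening, from -1 (shut) to 1 (fully open). A call has 1 to 8 rows; each row is the pose to reach, as a shift and turn from the pose commanded when the call began, along the tool's axes at that moment; what a row does not reach only later rows make up. A row lasts 1/8 s, in which the tool goes at most 62.5 mm and 10.7 degrees, less where a joint would pass 70% of its speed; a pose out of reach is approached as far as the arm can. A call with a gripper value outside its range is refused whole. The fingers move at their own pace and stop on an object; "grip_force" is the grip in N (left out, the last holds). Time passes only in rows, so rows that repeat a pose let the fingers close. It gives the time, the measured TCP pose, the force, the opening and the grip force at its end, in the units of the state.
- ctrl.get_state(): the state, without advancing time (a new reading comes with each control period).
- ctrl.read_camera(name): name is "side" or "top" or "wrist"; returns a dict with "color" (384x512x3 uint8, red, green, blue), "fx", "fy", "cx", "cy" (pixels), "extrinsics" (4x4, takes a point from world to camera coordinates). Camera axes: x right, y down, z forward; pixel columns grow to the right and rows downward; lengths in m; the calibration is good to about 2 mm. A picture is of the moment at which its call begins. There is no depth.
- ctrl.sign_off(): hands the job in; it is judged then, once.
Trained networks look in a picture, given as the dict that the camera call returned (one of the last four; its "shot" number tells which), for a name from the list of things; names that differ only in an ending like _2 or _b are one class to them, and where a whole thing is asked for, a point or a joint stands for the part that bears it (a point fixed in the world has none). Each returns a list of dicts, best first, with "p" (0 to 1); they miss things now and then, are a little off and sometimes report something else, mostly with a low value. They report only what shows in the picture. A call takes as long as a camera call. They do not tell look-alikes from the thing itself.
- ctrl.look_for(picture, target): "position" ([x, y, z] in m, in the coordinates of the camera as it stood for that picture, good to about 4 mm: the middle of the surface that is visible of it).
The state is a dict: "time": time; "qpos": joint angles; "dq": joint speeds; "joint_efforts": joint torques, N m; "eef_pos": TCP position; "tcp_rot": TCP orientation; "contact_force": force on the tool from outside, world axes, zero at the start; "wrist_torque": the same for the moment, N m; "opening": opening from 0.0 (shut) to 1.0 (fully open); "finger_force": force on a finger pad.
Only numpy, scipy, OpenCV 4.12 (cv2) and the standard library are available. Lean on these libraries where they do the work, as an engineer would, in place of code of your own. Each camera call takes 0.05 s, during which the arm holds its last target. There are 200 camera calls.

## Task

A slate price tag has slipped flat to the back of the empty bay of the cake-board rack. Take the picker off its fork stand, reach into the bay and, touching the tag with nothing but its rubber foot, press on it and draw it out until all of it lies flat on the open counter, a finger's width or more clear of the rack, then hang the picker back on its stand. Slate is brittle, so press only lightly on the tag, do not lean on the clear acrylic, and leave everything else where it is.

Things in the scene. Friction and masses are not known exactly. Their poses are not given: they have to be found in the camera images.
- rack: Clear acrylic cake-board rack, steel-edged, fixed; 200 deep (x), 212 wide, 144 tall, walls 5. Origin: centre of its footprint on the counter. Open front faces its -x (edge at x=-102 mm), back panel's inner face at x=+95. Three 64 mm bays along x, centred at y=-69, 0, +69, open in front and on top, no floor (the counter). Two hold cake boards up to 132 tall; the third holds only the tag.
- tag: Dark slate price tag, plain plate 70 x 46 x 7 mm (x, y, z), 45 to 80 g, brittle: bears 15 N. Origin: centre of its underside. Starts flat on the counter at the back of the empty bay, length along the bay, under 7 mm from the back panel, about 9 mm free on each side. Friction on the counter about 0.6, under the picker's rubber foot about 1.4 (either +-15%), so a press of 3 to 10 N drags it.
- picker: Telescopic picker, 0.16 kg, hanging upright in the stand. Origin: on its axis at the underside of its steel collar (42 mm across, 6 thick); z up along the axis. Below: tube 12 across to z=-105, then an 8 mm rod ending in a flat rubber foot 21 across, 16 tall. The rod's length differs each time and is not measured: foot's underside 150 to 190 mm below the origin. Friction (60 N) keeps it set.
- picker_grip (a point): Middle of the picker's square wooden grip, 38 mm above the collar's underside, on the axis. The grip is 24 x 24 mm, sides along x and y, 64 tall (from 32 mm below to 32 mm above this point), with a 6 mm button on top. Axes as the picker's. (The rubber foot at the other end yields about 1 mm per 7 N, 3 mm at most.)
- stand: Steel fork stand, fixed. Origin: on the counter below the picker's hanging place. Two level prongs from x=-25 to +37 mm, each 14 wide, gap 20 (y=-10 to +10), top 215 mm above the counter; gap open to its -x, post behind at x=+48, no higher. The collar rests on the prongs, the tube between them. Lift 10 mm, then draw out along -x by 60 mm or more; hang back the same way. Base disc 100 wide.
- honey_jar: Bystander, to be left alone: squat amber glass jar with a brass cap, 64 mm across, 95 mm tall. Origin: centre of its underside.
- jam_jar: Bystander, to be left alone: dark red jar with a white cap, 68 mm across, 85 mm tall. Origin: centre of its underside.
- mug: Bystander, to be left alone: white ceramic mug, 82 mm across, 90 mm tall. Origin: centre of its underside.
- milk_jug: Bystander, to be left alone: open steel jug with a handle, 84 mm across, 100 mm tall. Origin: centre of its underside.
- sugar_can: Bystander, to be left alone: clear sugar dispenser with a steel cap, 70 mm across, 120 mm tall. Origin: centre of its underside.
- cutter: Bystander, to be left alone: plain steel ring cutter, 70 mm across, 30 mm tall. Origin: centre of its underside.
- cake_box: Bystander, to be left alone: closed cardboard cake box, 150 x 110 x 70 mm. Origin: centre of its underside.
- spare_tag: Bystander, to be left alone: another slate price tag of the same make (70 x 46 x 7 mm), lying in the open on the counter away from the rack. Origin: centre of its underside.
Things that resemble listed ones, but are neither listed nor needed, are in the scene too. There is more than one size of the picker; the job needs the smaller. What is shaped like the tag but purple is not meant.

How it is judged:
By the outcome, as a careful person would: the job done as asked, in the order asked, and still so for the second after the job is handed in, with the robot touching nothing.
It also fails if it takes over 51 s, if anything falls off the work surface, if the arm or the gripper's body presses on something with over 40 N, if the wrist force passes 120 N, or if a joint passes its speed limit or range.

## Working session

There is one attempt and no reset: what is moved stays moved. The work goes in short steps, Python scripts to look and compute and a tool call to move; the robot and the scene stay as the last step left them, time stands still between calls to the robot, and variables do not carry over. Pictures are saved under pics/ and viewed, at most 10 in all, crops included, and the job is handed in when it is done.

Besides the shell and the picture viewer there is one more tool, called after ">>>" by a JSON object that holds its "fn" and its "kwargs". send_rows: Moves the arm, as the interface text tells. Its arguments: {"type":"object","properties":{"rows":{"type":"string"},"grip_force":{"type":"number"}},"required":["rows"]}

```bash
mkdir -p pics
cat > h.py <<'E'
from plant import ctrl
import numpy as np, cv2
from scipy.spatial.transform import Rotation as R
np.set_printoptions(precision=4,suppress=True)
def snap(cam,name=None):
    p=ctrl.read_camera(cam)
    if name: cv2.imwrite(f'pics/{name}.png',p['color'][:,:,::-1])
    return p
def w(p,c):
    E=np.array(p['extrinsics']); return (np.linalg.inv(E)@np.append(c,1))[:3]
def proj(p,X):
    c=(np.array(p['extrinsics'])@np.append(X,1))[:3]
    return np.array([p['fx']*c[0]/c[2]+p['cx'],p['fy']*c[1]/c[2]+p['cy']])
def ray(p,uv):
    E=np.array(p['extrinsics']); o=np.linalg.inv(E)[:3,3]
    d=E[:3,:3].T@np.array([(uv[0]-p['cx'])/p['fx'],(uv[1]-p['cy'])/p['fy'],1]); return o,d
def atz(p,uv,z):
    o,d=ray(p,uv); return o+d*(z-o[2])/d[2]
def tri(l):
    A=np.zeros((3,3));b=np.zeros(3)
    for p,uv in l:
        o,d=ray(p,uv); d=d/np.linalg.norm(d); M=np.eye(3)-np.outer(d,d); A+=M;b+=M@o
    return np.linalg.solve(A,b)
E
python3 - <<'E'
from h import *
import pickle
s=ctrl.get_state(); print(s['time'],s['eef_pos'],s['tcp_rot'])
P={}
for c in ['top','side','wrist']:
    p=snap(c,c+'0'); P[c]=p
    print(c,p['shot'],np.linalg.inv(p['extrinsics'])[:3,3])
    for t in ['rack','tag','picker','stand','picker_grip','honey_jar','jam_jar','mug','milk_jug','sugar_can','cutter','cake_box']:
        for r in ctrl.look_for(p,t)[:3]:
            X=w(p,r['position']); print(' ',t,round(r['p'],2),X,proj(p,X).round())
pickle.dump(P,open('p0.pkl','wb'))
print(ctrl.get_state()['time'])
E
```

```text
0.0 [0.3016 0.6032 0.2519] [ 0.2298  0.9732 -0.0011 -0.0004]
top 1 [ 0.4638 -0.0282  1.4073]
  rack 0.75 [0.5299 0.1997 0.1271] [181. 180.]
  tag 0.76 [0.2863 0.2739 0.0035] [165. 252.]
  tag 0.61 [0.4369 0.1971 0.0072] [188. 209.]
  picker 0.96 [ 0.623  -0.2637  0.2391] [333. 148.]
  picker 0.7 [ 0.5049 -0.2889  0.2355] [342. 189.]
  stand 0.84 [ 0.4874 -0.3196  0.0106] [336. 196.]
  picker_grip 0.87 [ 0.6199 -0.2625  0.2404] [333. 149.]
  picker_grip 0.54 [ 0.5061 -0.2872  0.232 ] [341. 188.]
  honey_jar 0.54 [0.7668 0.1321 0.0946] [205. 110.]
  jam_jar 0.75 [0.4216 0.3769 0.0823] [129. 213.]
  milk_jug 0.66 [ 0.6803 -0.3997  0.0418] [361. 140.]
  sugar_can 0.88 [0.5986 0.446  0.1146] [106. 159.]
  cutter 0.48 [ 0.5067 -0.292   0.2318] [342. 188.]
  cake_box 0.59 [ 0.4436 -0.489   0.0705] [391. 209.]
side 2 [ 0.0917 -0.8171  0.9937]
  rack 0.56 [0.4775 0.1359 0.102 ] [212. 173.]
  tag 0.51 [0.2851 0.2714 0.0062] [154. 188.]
  picker 0.78 [ 0.624  -0.2799  0.2303] [319. 205.]
  picker 0.66 [ 0.5047 -0.3029  0.2362] [289. 225.]
  stand 0.75 [ 0.4918 -0.3441  0.0118] [288. 284.]
  sta
[... 161 characters left out ...]
icker_grip 0.63 [ 0.7697 -0.0335  0.0629] [304. 181.]
  honey_jar 0.74 [0.7693 0.1139 0.0623] [282. 159.]
  honey_jar 0.59 [0.5991 0.4303 0.0874] [208. 127.]
  jam_jar 0.73 [0.4155 0.367  0.0615] [175. 153.]
  mug 0.96 [ 0.7732 -0.0345  0.0594] [305. 181.]
  milk_jug 0.81 [ 0.6753 -0.3945  0.0579] [349. 262.]
  milk_jug 0.44 [ 0.3774 -0.1098  0.0165] [220. 245.]
  sugar_can 0.69 [0.6005 0.431  0.0884] [209. 127.]
  cutter 0.68 [ 0.3769 -0.1088  0.0162] [219. 245.]
  cake_box 0.71 [ 0.4312 -0.5151  0.0743] [308. 332.]
wrist 3 [0.2389 0.6339 0.3737]
  rack 0.9 [0.4484 0.2543 0.0413] [ 90. 367.]
  tag 0.72 [0.2853 0.2823 0.0064] [ 54. 261.]
  jam_jar 0.92 [0.4149 0.417  0.0481] [170. 312.]
1.95
```

Run:
```python
import cv2
a=cv2.imread('pics/top0.png'); cv2.imwrite('pics/top0b.png',cv2.resize(a[80:300,80:400],(800,550),interpolation=cv2.INTER_CUBIC))
a=cv2.imread('pics/side0.png'); cv2.imwrite('pics/side0b.png',cv2.resize(a[110:350,100:420],(800,600),interpolation=cv2.INTER_CUBIC))
```

```text
(no output)
```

View pics/top0b.png

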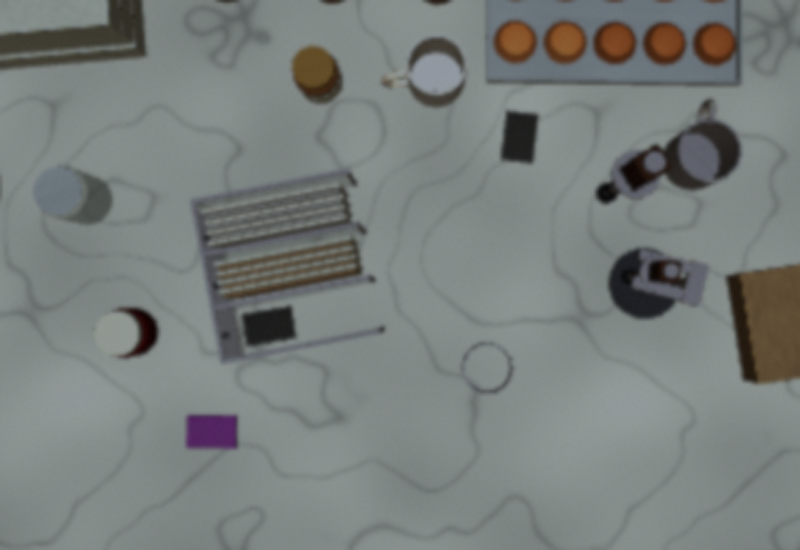

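View pics/side0b.png

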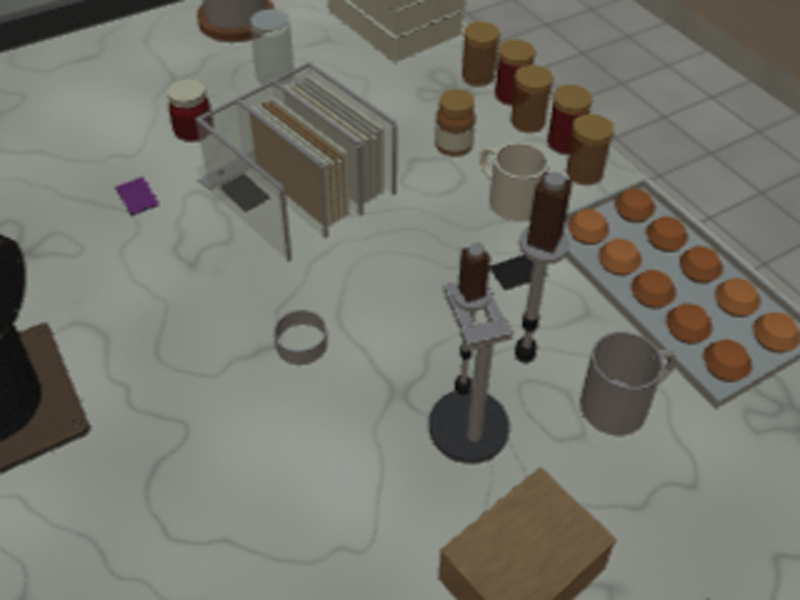

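```bash
cat >> h.py <<'E'
def pose():
    s=ctrl.get_state(); return np.array(s['eef_pos']),R.from_quat(s['tcp_rot'])
def down(a):  # tool pointing down, tool y at world angle a deg
    a=np.radians(a); y=np.array([np.cos(a),np.sin(a),0]); z=np.array([0,0,-1.]); return R.from_matrix(np.c_[np.cross(y,z),y,z])
def rel(T,a,p=None):
    p0,r0=p or pose(); r=(r0.inv()*down(a)).as_rotvec(degrees=True); return np.r_[r,r0.inv().apply(np.array(T)-p0)*1000].round(1)
E
python3 - <<'E'
from h import *
import pickle
P=pickle.load(open('p0.pkl','rb')); p=P['wrist']; p0,r0=pose()
E=np.array(p['extrinsics']); print('axis in tool',r0.inv().apply(E[2,:3]),'cam in tool',r0.inv().apply(np.linalg.inv(E)[:3,3]-p0),p['fx'])
print(rel([.5,.2,.42],90)); print(rel([.52,-.2,.42],90))
E
```

```text
axis in tool [-0.2742  0.0015  0.9617] cam in tool [ 0.0699 -0.0012 -0.1204] 276.1266656263357
[  -0.    -0.   -26.6 -357.7 -272.4 -166.7]
[  -0.    -0.   -26.6 -554.6 -621.2 -166.6]
```

Units first: shifts go in shares of 400 mm and turns go in shares of 2 rad. So -400 mm / 400 = -1, -167 mm / 400 = -0.4175, -26.6 degrees / 114.5916 = -0.2321.

>>> {"fn": "send_rows", "kwargs": {"rows": "0 0 -0.0873 -0.15 -0.1125 -0.15 1;0 0 -0.1745 -0.3 -0.225 -0.275 1;0 0 -0.2321 -0.45 -0.3375 -0.4175 1;0 0 -0.2321 -0.575 -0.4375 -0.4175 1;0 0 -0.2321 -0.7 -0.5375 -0.4175 1;0 0 -0.2321 -0.825 -0.65 -0.4175 1;0 0 -0.2321 -0.925 -0.775 -0.4175 1;0 0 -0.2321 -1 -0.9 -0.4175 1"}}

```text
time: 2.95
eef_pos: [0.4799, 0.1831, 0.4171]
tcp_rot: [-0.0, 1.0, 0.0, 0.001]
contact_force: [1.4, 0.1, -0.9]
opening: 1.002
finger_force: 0.0
```

Run:
```python
from h import *
import pickle
p=snap('wrist','wtag'); pickle.dump(p,open('wtag.pkl','wb'))
for t in ['tag','rack']:
  for r in ctrl.look_for(p,t)[:3]:
    X=w(p,r['position']); print(t,r['p'],X,proj(p,X))
s=ctrl.get_state();print(s['time'],pose()[0],s['qpos'],rel([.52,-.2,.42],90))
```

```text
tag 0.69 [0.4277 0.1988 0.0071] [261.631  130.4792]
tag 0.64 [0.2826 0.2802 0.006 ] [309.5998  43.7545]
rack 0.82 [0.4951 0.191  0.1301] [258.6096 179.5595]
3.1 [0.4802 0.1824 0.417 ] [ 0.1653 -0.155   1.7486 -0.      1.5472 -1.4004] [   0.     0.    -0.3  -41.7 -382.2   -3. ]
```

>>> {"fn": "send_rows", "kwargs": {"rows": "0 0 0 -0.05 -0.15 0 1;0 0 0 -0.1 -0.3 0 1;0 0 0 -0.1 -0.45 0 1;0 0 0 -0.1 -0.6 0 1;0 0 0 -0.1 -0.75 0 1;0 0 0 -0.1 -0.9 0 1;0 0 0 -0.1 -0.9625 0 1;0 0 0 -0.1 -0.9625 0 1"}}

```text
time: 4.1
eef_pos: [0.5199, -0.2004, 0.416]
tcp_rot: [0.0, 1.0, 0.001, -0.0]
contact_force: [-0.2, 0.5, -0.3]
opening: 1.003
finger_force: 0.0
```

Run:
```python
from h import *
import pickle
p=snap('wrist','ws1'); pickle.dump(p,open('ws1.pkl','wb'))
for t in ['picker_grip','stand']:
  for r in ctrl.look_for(p,t)[:3]:
    X=w(p,r['position']); print(t,r['p'],X,proj(p,X))
s=ctrl.get_state();print(s['time'],pose()[0])
a=cv2.imread('pics/wtag.png');b=cv2.imread('pics/ws1.png')
cv2.imwrite('pics/two.png',cv2.resize(np.vstack([a[:260],b]),None,fx=1.2,fy=.93) if 0 else a)
cv2.imwrite('pics/wtagz.png',cv2.resize(a[60:300,120:440],(800,600),interpolation=cv2.INTER_CUBIC))
```

```text
picker_grip 0.9 [ 0.6145 -0.2663  0.2683] [193.4458 277.0889]
picker_grip 0.56 [ 0.5017 -0.2878  0.2598] [167.2918 174.274 ]
4.25 [ 0.52   -0.1983  0.4167]
```

View pics/wtagz.png

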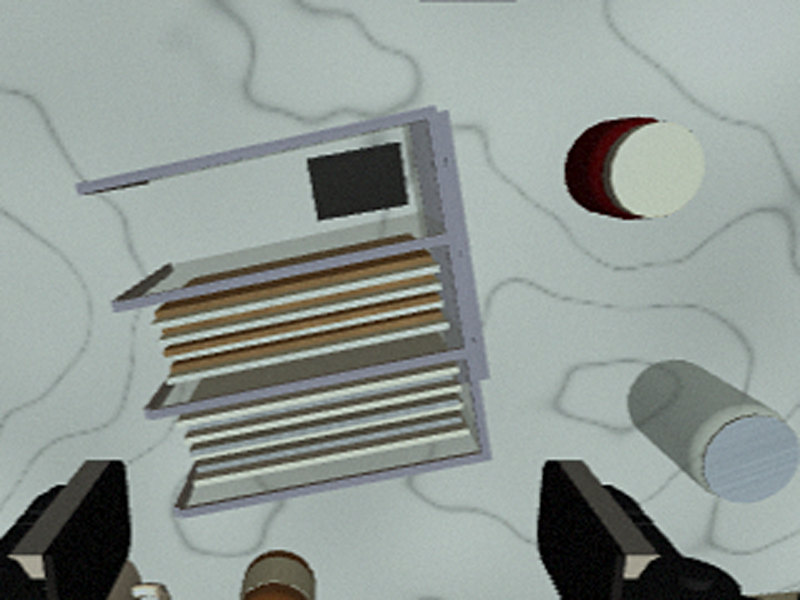

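View pics/ws1.png

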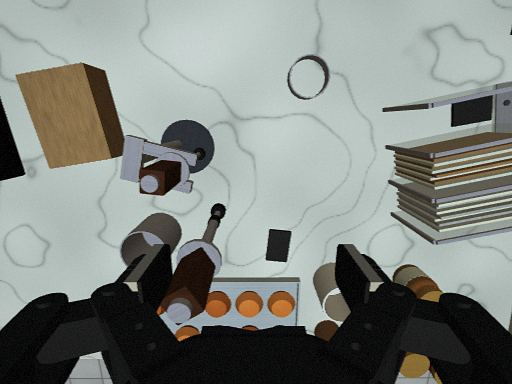

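To row units: -135 mm / 400 = -0.3375, -120 mm / 400 = -0.3.

>>> {"fn": "send_rows", "kwargs": {"rows": "0 0 0 0 -0.15 0 1;0 0 0 0.0125 -0.3 0 1;0 0 0 0.025 -0.3375 0 1;0 0 0 0.025 -0.3375 0 1"}}

```text
time: 4.75
eef_pos: [0.5099, -0.3343, 0.4165]
tcp_rot: [-0.0, 1.0, 0.0, -0.0]
contact_force: [0.4, 0.9, 0.3]
opening: 1.0
finger_force: 0.0
```

Run:
```python
from h import *
import pickle
p=snap('wrist','ws2'); pickle.dump(p,open('ws2.pkl','wb'))
for t in ['picker_grip','stand']:
  for r in ctrl.look_for(p,t)[:3]:
    X=w(p,r['position']); print(t,r['p'],X,proj(p,X))
s=ctrl.get_state();print(s['time'],pose()[0])
a=cv2.imread('pics/ws1.png')[105:205,90:240]
uv=proj(p,[.505,-.29,.25]).astype(int); print(uv); u,v=max(uv[0]-75,0),max(uv[1]-50,0)
b=cv2.imread('pics/ws2.png')[v:v+100,u:u+150]; print(u,v)
cv2.imwrite('pics/st.png',np.vstack([cv2.resize(x,None,fx=3,fy=3,interpolation=cv2.INTER_CUBIC) for x in (a,b)]))
# rack from wtag crop
q=pickle.load(open('wtag.pkl','rb')); f=lambda u,v:np.array([u,v])/2.5+[120,60]
for n,u,v,z in [('backout',435,107,.144),('backfar',490,458,.144),('frontout',78,188,.144),('frontmid',113,305,.144),('frontfar',180,514,.144),('t1',307,157,.007),('t2',400,143,.007),('t3',409,205,.007),('t4',318,220,.007)]: print(n,atz(q,f(u,v),z))
```

```text
picker_grip 0.92 [ 0.6163 -0.2751  0.2699] [306.9354 286.8229]
picker_grip 0.85 [ 0.4982 -0.299   0.2737] [289.7612 183.2078]
stand 0.82 [ 0.4847 -0.3235  0.2121] [262.5107 160.5623]
stand 0.74 [ 0.3754 -0.0958  0.0161] [389.2501  82.6551]
stand 0.17 [ 0.4954 -0.3018  0.2781] [287.5284 181.3323]
4.9 [ 0.5103 -0.333   0.4172]
[295 184]
220 134
backout [0.3868 0.2377 0.144 ]
backfar [0.5929 0.2805 0.144 ]
frontout [0.4295 0.0412 0.144 ]
frontmid [0.4959 0.0548 0.144 ]
frontfar [0.6318 0.0856 0.144 ]
t1 [0.414  0.1638 0.007 ]
t2 [0.404  0.2324 0.007 ]
t3 [0.4488 0.2404 0.007 ]
t4 [0.46   0.1717 0.007 ]
```

View pics/st.png

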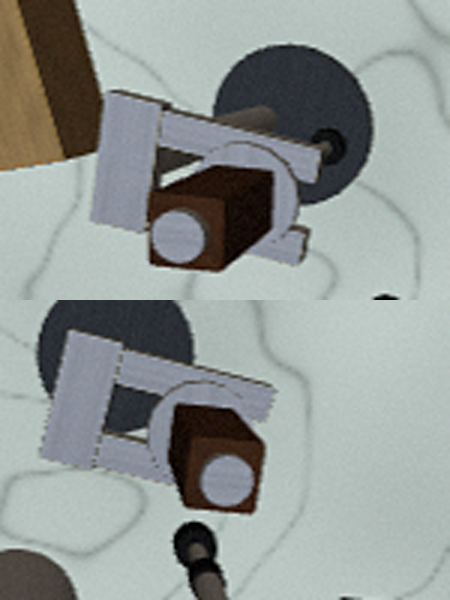

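Run:
```python
from h import *
import pickle
p1=pickle.load(open('ws1.pkl','rb'));p2=pickle.load(open('ws2.pkl','rb'))
f1=lambda u,v:np.array([u,v])/3+[90,105]
f2=lambda u,v:np.array([u,v-300])/3+[220,134]
for n,a,b in [('button',(178,236),(228,480)),('uptip',(322,150),(275,387)),('uptip2',(316,182),(268,420)),('cb1',(110,90),(68,330)),('cb2',(162,105),(122,346)),('cb3',(150,231),(98,468)),('cb4',(92,220),(40,455))]:
    print(n,tri([(p1,f1(*a)),(p2,f2(*b))]),atz(p1,f1(*a),.215)[:2],atz(p2,f2(*b),.215)[:2])
# grip top square, z=.285
print('griptop v2',[atz(p2,f2(*c),.285)[:2] for c in [(192,437),(266,442),(257,514),(185,507)]])
print('button .291',atz(p1,f1(178,236),.291),atz(p2,f2(228,480),.291))
print('collar v2 outer', [atz(p2,f2(*c),.221)[:2] for c in [(149,440),(200,380)]])
```

```text
button [ 0.5045 -0.2952  0.2908] [ 0.5215 -0.3241] [ 0.5246 -0.2828]
uptip [ 0.4877 -0.2656  0.2125] [ 0.4876 -0.2652] [ 0.4871 -0.2662]
uptip2 [ 0.5001 -0.2682  0.2151] [ 0.5    -0.2682] [ 0.5001 -0.2681]
cb1 [ 0.4656 -0.3468  0.2087] [ 0.465 -0.344] [ 0.4653 -0.3466]
cb2 [ 0.4711 -0.3258  0.2129] [ 0.4706 -0.3249] [ 0.4713 -0.3259]
cb3 [ 0.5196 -0.3351  0.2148] [ 0.5195 -0.335 ] [ 0.5196 -0.3351]
cb4 [ 0.5151 -0.3584  0.2127] [ 0.515  -0.3574] [ 0.5143 -0.3582]
griptop v2 [array([ 0.4923, -0.306 ]), array([ 0.4939, -0.283 ]), array([ 0.5173, -0.2845]), array([ 0.5149, -0.3075])]
button .291 [ 0.5045 -0.2951  0.291 ] [ 0.5045 -0.2952  0.291 ]
collar v2 outer [array([ 0.5069, -0.3153]), array([ 0.4836, -0.2962])]
```

Run:
```python
from h import *
print(rel([.5045,-.2952,.258],86),pose()[0],ctrl.get_state()['time'])
```

```text
[  0.    0.    4.2   5.8  37.9 159.2] [ 0.5103 -0.333   0.4172] 4.9
```

To row units: 159 mm / 400 = 0.3975, 5.8 mm / 400 = 0.0145, 4.2 degrees / 114.5916 = 0.0367.

>>> {"fn": "send_rows", "kwargs": {"rows": "0 0 0.0367 0.0145 0.095 0 1;0 0 0.0367 0.0145 0.095 0.15 1;0 0 0.0367 0.0145 0.095 0.275 1;0 0 0.0367 0.0145 0.095 0.375 1;0 0 0.0367 0.0145 0.095 0.3975 1;0 0 0.0367 0.0145 0.095 0.3975 1"}}

```text
time: 5.65
eef_pos: [0.5044, -0.2963, 0.2586]
tcp_rot: [0.036, 0.999, -0.0, 0.0]
contact_force: [0.7, -0.2, 0.8]
opening: 1.0
finger_force: 0.0
```

Run:
```python
from h import *
import pickle
s=ctrl.get_state();print(s['time'],pose()[0],s['contact_force'],rel([.5045,-.2952,.258],86))
p=snap('wrist','ws3'); pickle.dump(p,open('ws3.pkl','wb'))
print(proj(p,[.5045,-.2952,.291]))
```

```text
5.65 [ 0.5044 -0.2963  0.2586] [ 0.7423 -0.1853  0.7964] [-0.   0.  -0.1  0.   1.1  0.6]
[258.3844 314.9896]
```

View pics/ws3.png

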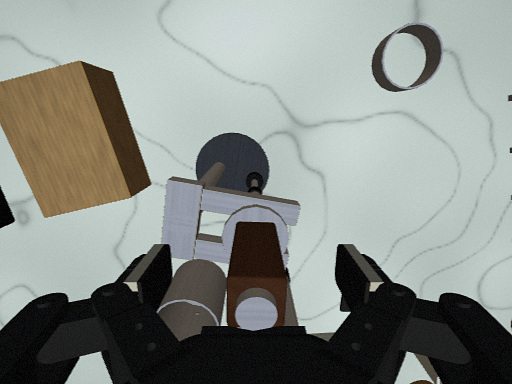

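>>> {"fn": "send_rows", "kwargs": {"rows": "0 0 0 0 0 0 -1;0 0 0 0 0 0 -1;0 0 0 0 0 0 -1;0 0 0 0 0 0 -1;0 0 0 0 0 0 -1;0 0 0 0 0 0 -1", "grip_force": 80}}

```text
time: 6.45
eef_pos: [0.5041, -0.2969, 0.2583]
tcp_rot: [0.036, 0.999, -0.0, 0.0]
contact_force: [-0.2, 2.0, 4.7]
opening: 0.272
finger_force: 78.6
```

Run:
```python
from h import *
s=ctrl.get_state();print(s['time'],s['eef_pos'],s['contact_force'],s['opening'],s['finger_force'])
r=pose()[1]; d=lambda v:(r.inv().apply(v)*1000).round(1)
print('out80',d([.242*.08,.970*.08,0]))
import pickle
p=pickle.load(open('ws3.pkl','rb'))
for z in np.arange(.02,.1,.005): print(z,proj(p,[.5045,-.2952,z]).round(1),end=' ')
```

```text
6.45 [ 0.5041 -0.2969  0.2583] [-0.2294  2.0492  4.6734] 0.2722201439115887 78.58945369720459
out80 [-13.7  78.8   0. ]
0.02 [254.4 175.9] 0.025 [254.5 176.6] 0.030000000000000002 [254.5 177.4] 0.035 [254.5 178.1] 0.04000000000000001 [254.5 178.9] 0.045000000000000005 [254.5 179.8] 0.05 [254.6 180.6] 0.05500000000000001 [254.6 181.5] 0.06000000000000001 [254.6 182.4] 0.06500000000000002 [254.6 183.3] 0.07 [254.7 184.3] 0.07500000000000001 [254.7 185.3] 0.08000000000000002 [254.7 186.3] 0.08500000000000002 [254.8 187.3] 0.09000000000000001 [254.8 188.4] 0.09500000000000001 [254.8 189.5]
```

To row units: 126 mm / 400 = 0.315, 86 mm / 400 = 0.215.

>>> {"fn": "send_rows", "kwargs": {"rows": "0 0 0 0 0 -0.015 -1;0 0 0 0 0 -0.03 -1;0 0 0 0 0 -0.03 -1;0 0 0 -0.01 0.0575 -0.03 -1;0 0 0 -0.0225 0.13 -0.03 -1;0 0 0 -0.0375 0.215 -0.03 -1;0 0 0 -0.055 0.315 -0.0375 -1;0 0 0 -0.055 0.315 -0.0625 -1"}}

```text
time: 7.45
eef_pos: [0.5349, -0.1692, 0.2817]
tcp_rot: [0.034, 0.999, 0.001, -0.001]
contact_force: [-0.5, 0.2, -0.9]
opening: 0.269
finger_force: 78.9
```

Run:
```python
from h import *
import pickle
P=[snap('wrist','wf'),snap('side','sf')]; pickle.dump(P,open('wf.pkl','wb'))
s=ctrl.get_state();print(s['time'],s['eef_pos'],s['contact_force'],s['opening'],s['finger_force'])
e=np.array(s['eef_pos']); im=[]
for p,n in zip(P,['wf','sf']):
    uv=proj(p,e-[0,0,.19]).astype(int);print(n,uv)
    a=cv2.imread(f'pics/{n}.png'); u,v=max(uv[0]-35,0),max(uv[1]-35,0); print(u,v)
    im.append(cv2.resize(a[v:v+70,u:u+60],(360,420),interpolation=cv2.INTER_CUBIC))
cv2.imwrite('pics/foot.png',np.hstack(im))
for z in [.16,.17,.18,.19,.2,.21,.22,.23]: print(z,proj(P[0],e-[0,0,z]),proj(P[1],e-[0,0,z]))
```

```text
7.55 [ 0.5356 -0.1721  0.284 ] [-0.6322 -1.1295 -1.9632] 0.2735294424970966 79.01016354560852
wf [250 185]
215 150
sf [270 223]
235 188
0.16 [250.5736 192.2655] [271.3028 217.3024]
0.17 [250.6251 189.9619] [271.1966 219.4162]
0.18 [250.6733 187.8031] [271.0917 221.5053]
0.19 [250.7186 185.7758] [270.9881 223.5702]
0.2 [250.7612 183.8684] [270.8856 225.6113]
0.21 [250.8013 182.0705] [270.7842 227.629 ]
0.22 [250.8392 180.373 ] [270.6841 229.6237]
0.23 [250.8751 178.7677] [270.585  231.5958]
```

View pics/foot.png

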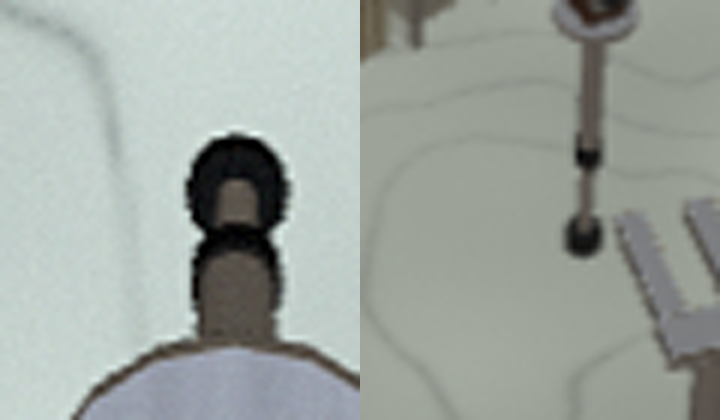

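Run:
```python
from h import *
print(rel([.4742,.0003,.255],86)); print(rel([.4332,.1920,.255],86)); print(pose()[0])
```

```text
[ -0.1   0.1  -0.1  73.6 167.7  28.7]
[ -0.1   0.1  -0.1 128.1 356.   28.3]
[ 0.5356 -0.1721  0.284 ]
```

To row units: 300 mm / 400 = 0.75, 276 mm / 400 = 0.69.

>>> {"fn": "send_rows", "kwargs": {"rows": "0 0 0 0.055 0.1125 0.025 -1;0 0 0 0.12 0.25 0.05 -1;0 0 0 0.165 0.3625 0.07 -1;0 0 0 0.185 0.42 0.0725 -1;0 0 0 0.2075 0.5 0.0725 -1;0 0 0 0.235 0.595 0.0725 -1;0 0 0 0.2625 0.69 0.0725 -1;0 0 0 0.28 0.75 0.0725 -1"}}

```text
time: 8.55
eef_pos: [0.4448, 0.1353, 0.2536]
tcp_rot: [0.037, 0.999, 0.0, 0.0]
contact_force: [0.2, 0.3, -1.0]
opening: 0.269
finger_force: 79.3
```

Run:
```python
from h import *
import pickle
P=[snap('side','sb'),snap('wrist','wb')]
s=ctrl.get_state();print(s['time'],s['eef_pos'],s['contact_force'])
e=np.array(s['eef_pos'])
print(rel([.4332,.1920,.232],86))
im=[]
for p,n in zip(P,['sb','wb']):
    a=cv2.imread(f'pics/{n}.png'); uv=proj(p,e-[0,0,.216]).astype(int); print(uv); u,v=max(uv[0]-65,0),max(uv[1]-80,0); print(u,v)
    im.append(cv2.resize(a[v:v+160,u:u+130],(390,480),interpolation=cv2.INTER_CUBIC))
cv2.imwrite('pics/bay.png',np.hstack(im))
```

```text
8.65 [0.4447 0.1356 0.2535] [ 0.3135 -0.4191 -1.9842]
[ 0.  -0.  -0.1 15.4 55.4 21.6]
[205 189]
140 109
[251 180]
186 100
```

View pics/bay.png

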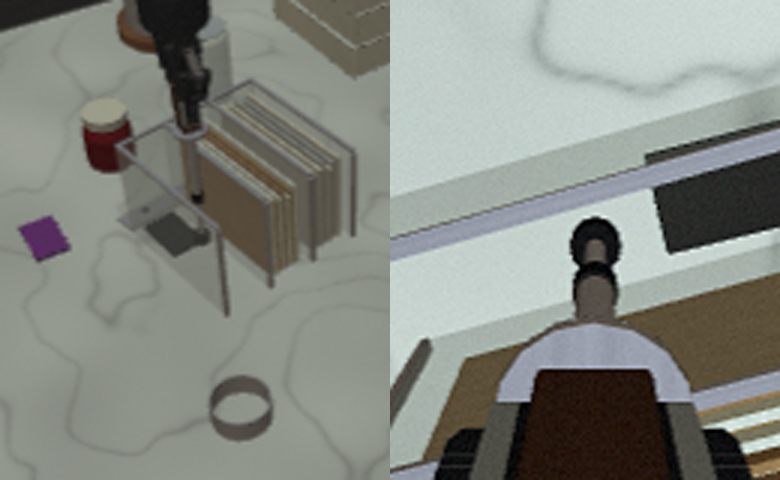

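To row units: 52 mm / 400 = 0.13, 38 mm / 400 = 0.095.

>>> {"fn": "send_rows", "kwargs": {"rows": "0 0 0 0.01 0.0375 0 -1;0 0 0 0.0275 0.095 0 -1;0 0 0 0.0375 0.13 0.0125 -1;0 0 0 0.0375 0.13 0.0375 -1;0 0 0 0.0375 0.13 0.05 -1;0 0 0 0.0375 0.13 0.055 -1;0 0 0 0.0375 0.13 0.0575 -1;0 0 0 0.0375 0.13 0.0575 -1"}}

```text
time: 9.65
eef_pos: [0.4341, 0.1872, 0.2308]
tcp_rot: [0.037, 0.999, 0.0, 0.0]
contact_force: [-0.1, 0.1, -1.5]
opening: 0.273
finger_force: 79.4
```

To row units: 2 mm / 400 = 0.005, 1 mm / 400 = 0.0025.

>>> {"fn": "send_rows", "kwargs": {"rows": "0 0 0 0 0 0.0025 -1;0 0 0 0 0 0.005 -1;0 0 0 0 0 0.005 -1"}}

```text
time: 10.02
eef_pos: [0.4339, 0.1874, 0.2286]
tcp_rot: [0.036, 0.999, -0.0, -0.0]
contact_force: [0.2, -1.1, -1.0]
opening: 0.271
finger_force: 79.4
```

To row units: 1 mm / 400 = 0.0025.

>>> {"fn": "send_rows", "kwargs": {"rows": "0 0 0 0 0 0.0025 -1;0 0 0 0 0 0.0025 -1"}}

```text
time: 10.28
eef_pos: [0.4339, 0.1874, 0.2275]
tcp_rot: [0.036, 0.999, -0.0, -0.0]
contact_force: [0.4, -0.9, -2.2]
opening: 0.269
finger_force: 79.4
```

To row units: 1 mm / 400 = 0.0025.

>>> {"fn": "send_rows", "kwargs": {"rows": "0 0 0 0 0 0.0025 -1;0 0 0 0 0 0.0025 -1"}}

```text
time: 10.52
eef_pos: [0.4339, 0.1874, 0.2265]
tcp_rot: [0.036, 0.999, -0.0, -0.0]
contact_force: [0.9, 1.0, -1.8]
opening: 0.272
finger_force: 79.4
```

To row units: 1 mm / 400 = 0.0025.

>>> {"fn": "send_rows", "kwargs": {"rows": "0 0 0 0 0 0.0025 -1;0 0 0 0 0 0.0025 -1"}}

```text
time: 10.78
eef_pos: [0.4339, 0.1874, 0.2255]
tcp_rot: [0.036, 0.999, -0.0, -0.0]
contact_force: [0.4, 0.4, -1.0]
opening: 0.272
finger_force: 79.4
```

To row units: 0.5 mm / 400 = 0.0013.

>>> {"fn": "send_rows", "kwargs": {"rows": "0 0 0 0 0 0.0013 -1;0 0 0 0 0 0.0013 -1"}}

```text
time: 11.02
eef_pos: [0.4339, 0.1874, 0.2251]
tcp_rot: [0.036, 0.999, -0.0, -0.0]
contact_force: [-0.1, 0.6, -1.5]
opening: 0.274
finger_force: 79.4
```

To row units: 1 mm / 400 = 0.0025, 0.5 mm / 400 = 0.0013.

>>> {"fn": "send_rows", "kwargs": {"rows": "0 0 0 0 0 0.0013 -1;0 0 0 0 0 0.0025 -1;0 0 0 0 0 0.0025 -1"}}

```text
time: 11.4
eef_pos: [0.4339, 0.1874, 0.2241]
tcp_rot: [0.036, 0.999, -0.0, -0.0]
contact_force: [-0.1, 0.2, -1.7]
opening: 0.274
finger_force: 79.4
```

To row units: 0.5 mm / 400 = 0.0013.

>>> {"fn": "send_rows", "kwargs": {"rows": "0 0 0 0 0 0.0013 -1;0 0 0 0 0 0.0013 -1"}}

```text
time: 11.65
eef_pos: [0.434, 0.1875, 0.2238]
tcp_rot: [0.036, 0.999, 0.0, 0.0]
contact_force: [-0.4, 0.6, -1.3]
opening: 0.274
finger_force: 79.4
```

To row units: 1 mm / 400 = 0.0025, 0.5 mm / 400 = 0.0013.

>>> {"fn": "send_rows", "kwargs": {"rows": "0 0 0 0 0 0.0013 -1;0 0 0 0 0 0.0025 -1;0 0 0 0 0 0.0025 -1"}}

```text
time: 12.02
eef_pos: [0.4342, 0.1875, 0.2232]
tcp_rot: [0.036, 0.999, 0.0, 0.0]
contact_force: [-0.9, -0.3, 1.7]
opening: 0.274
finger_force: 79.8
```

To row units: 0.5 mm / 400 = 0.0013.

>>> {"fn": "send_rows", "kwargs": {"rows": "0 0 0 0 0 0.0013 -1;0 0 0 0 0 0.0013 -1"}}

```text
time: 12.28
eef_pos: [0.4343, 0.1875, 0.2229]
tcp_rot: [0.036, 0.999, 0.0, 0.0]
contact_force: [-0.6, -0.0, 5.1]
opening: 0.272
finger_force: 80.2
```

To row units: -28.8 mm / 400 = -0.072, -26.9 mm / 400 = -0.0673.

>>> {"fn": "send_rows", "kwargs": {"rows": "0 0 0 -0.0015 -0.005 0 -1;0 0 0 -0.0043 -0.0145 0 -1;0 0 0 -0.0083 -0.0288 0 -1;0 0 0 -0.014 -0.048 0 -1;0 0 0 -0.0195 -0.0673 0 -1;0 0 0 -0.021 -0.072 0 -1"}}

```text
time: 13.02
eef_pos: [0.4406, 0.1598, 0.2229]
tcp_rot: [0.038, 0.999, 0.004, 0.001]
contact_force: [-0.3, 4.8, 5.6]
opening: 0.273
finger_force: 80.3
```

Run:
```python
from h import *
import pickle
p=snap('wrist','wd1')
s=ctrl.get_state();print(s['time'],s['eef_pos'],s['contact_force'])
q=pickle.load(open('wtag.pkl','rb'))
b=cv2.imread('pics/wd1.png')[90:290,150:420]
cv2.imwrite('pics/d1.png',cv2.resize(b,None,fx=2,fy=2))
for r in ctrl.look_for(p,'tag')[:2]: X=w(p,r['position']); print(r['p'],X,proj(p,X))
```

```text
13.075 [0.4407 0.1597 0.2229] [-2.1392  3.895   5.3309]
0.89 [0.2851 0.2758 0.0033] [347.3631  31.5849]
0.68 [0.4437 0.1833 0.0078] [271.3819 180.5594]
```

View pics/d1.png

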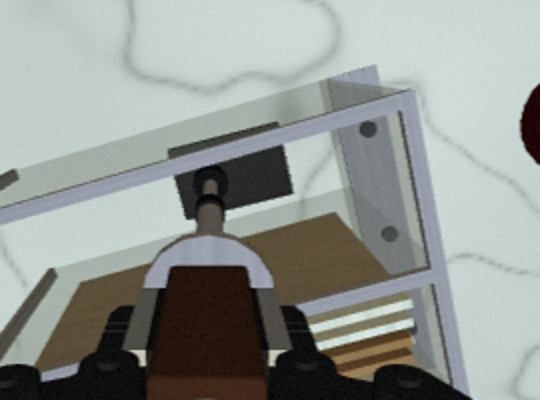

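To row units: -96 mm / 400 = -0.24, -84.5 mm / 400 = -0.2113.

>>> {"fn": "send_rows", "kwargs": {"rows": "0 0 0 -0.0028 -0.0095 0 -1;0 0 0 -0.0098 -0.0335 0 -1;0 0 0 -0.0195 -0.0673 0 -1;0 0 0 -0.03 -0.1033 0 -1;0 0 0 -0.0405 -0.1393 0 -1;0 0 0 -0.051 -0.175 0 -1;0 0 0 -0.0615 -0.2113 0 -1;0 0 0 -0.0698 -0.24 0 -1"}}

```text
time: 14.12
eef_pos: [0.4614, 0.0619, 0.2228]
tcp_rot: [0.037, 0.999, 0.004, 0.0]
contact_force: [-0.4, 5.3, 5.7]
opening: 0.269
finger_force: 80.1
```

Run:
```python
from h import *
import pickle
p=snap('top','td1')
s=ctrl.get_state();print(s['time'],s['eef_pos'],s['contact_force'])
for r in ctrl.look_for(p,'tag')[:3]: X=w(p,r['position']); print(r['p'],X,proj(p,X))
p=snap('wrist','wd2')
for r in ctrl.look_for(p,'tag')[:3]: X=w(p,r['position']); print(r['p'],X,proj(p,X))
```

```text
14.175 [0.4617 0.0608 0.2228] [-0.3823  3.7938  5.183 ]
0.64 [0.2879 0.2789 0.0011] [163.8137 251.447 ]
0.91 [0.4637 0.0846 0.0051] [271.5059 179.3983]
0.58 [0.2969 0.2757 0.0047] [440.315   13.9359]
```

To row units: -110 mm / 400 = -0.275, -96 mm / 400 = -0.24.

>>> {"fn": "send_rows", "kwargs": {"rows": "0 0 0 -0.0028 -0.0095 0 -1;0 0 0 -0.0105 -0.036 0 -1;0 0 0 -0.021 -0.072 0 -1;0 0 0 -0.0325 -0.1125 0 -1;0 0 0 -0.045 -0.155 0 -1;0 0 0 -0.0575 -0.1975 0 -1;0 0 0 -0.07 -0.24 0 -1;0 0 0 -0.08 -0.275 0 -1"}}

```text
time: 15.32
eef_pos: [0.4851, -0.05, 0.2227]
tcp_rot: [0.037, 0.999, 0.004, -0.0]
contact_force: [-0.7, 6.3, 7.4]
opening: 0.267
finger_force: 80.3
```

To row units: -30 mm / 400 = -0.075, -8 mm / 400 = -0.02.

>>> {"fn": "send_rows", "kwargs": {"rows": "0 0 0 0 0 0 -1;0 0 0 0 0 -0.005 -1;0 0 0 0 0 -0.02 -1;0 0 0 0 0 -0.075 -1"}}

```text
time: 15.82
eef_pos: [0.4836, -0.0517, 0.2499]
tcp_rot: [0.036, 0.999, 0.0, -0.003]
contact_force: [0.5, 0.6, -1.4]
opening: 0.273
finger_force: 79.3
```

Run:
```python
from h import *
p=snap('wrist','wd3')
s=ctrl.get_state();print(s['time'],s['eef_pos'],s['contact_force'])
P=[p,snap('top','td3'),snap('side','sd3')]
for p in P:
  for r in ctrl.look_for(p,'tag')[:3]: X=w(p,r['position']); print(r['p'],X,proj(p,X))
p=P[0]
def rk(X): d=np.array(X[:2])-[.51025,.16125]; return d@[-.2096,.978]*1000,d@[-.978,-.2096]*1000
# segment dark slate near expected
g=p['color'].max(2); m=(g<70).astype(np.uint8); n,l,st,ce=cv2.connectedComponentsWithStats(m)
for i in range(1,n):
    if 300<st[i,4]<20000: print(st[i],ce[i],[x.round() for x in cv2.boxPoints(cv2.minAreaRect(np.argwhere(l==i)[:,::-1].astype(np.float32)))], [np.round(rk(atz(p,c,.007))) for c in cv2.boxPoints(cv2.minAreaRect(np.argwhere(l==i)[:,::-1].astype(np.float32)))])
a=p['color'][60:300,100:420,::-1]; cv2.imwrite('pics/d3.png',cv2.resize(a,None,fx=2,fy=2))
# hang: approach point 126 mm out, from hang pose
print('to front', rel([.5345,-.1705,.2735],86), rel([.5042,-.2966,.2705],86))
```

```text
15.875 [ 0.4857 -0.0523  0.2545] [ 0.0521 -0.0165  0.4022]
0.68 [ 0.4725 -0.0553  0.2707] [244.2886 272.9147]
0.59 [ 0.4751 -0.0331  0.0079] [267.0608 169.1324]
0.68 [0.2828 0.2756 0.0036] [164.5594 253.0185]
0.71 [0.287  0.2702 0.0091] [154.467  187.8196]
0.63 [ 0.4833 -0.0454  0.008 ] [238.4227 221.8392]
0.43 [ 0.3779 -0.1091  0.0147] [219.6127 245.2477]
[174  63  48  47 373] [186.8794  78.2493] [array([161.,  89.], dtype=float32), array([201.,  52.], dtype=float32), array([221.,  73.], dtype=float32), array([181., 111.], dtype=float32)] [array([-281.,  207.]), array([-221.,  232.]), array([-205.,  204.]), array([-266.,  176.])]
[ 236  152   57   52 1715] [264.7329 173.6286] [array([235., 164.], dtype=float32), array([286., 151.], dtype=float32), array([296., 192.], dtype=float32), array([246., 205.], dtype=float32)] [array([-221.,   94.]), array([-153.,   91.]), array([-153.,   34.]), array([-224.,   36.])]
[   0  164   94   71 4312] [ 53.7855 199.417 ] [array([ -2., 219.], dtype=float32), array([ 15., 153.], dtype=float32), array([102., 176.], dtype=float32), array([ 84., 242.], dtype=float32)] [array([-562.,  112.]), array([-493.,  188.]), array([-397.,  128.]), array([-461.,   47.])]
to front [   0.    -0.1   -0.2  -58.6 -114.9  -22.8] [   0.    -0.1   -0.2  -37.6 -242.8  -19.8]
```

View pics/d3.png

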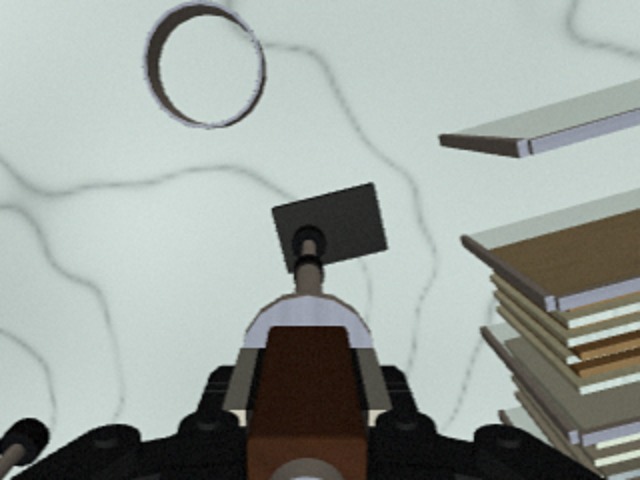

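To row units: -115 mm / 400 = -0.2875, -96 mm / 400 = -0.24.

>>> {"fn": "send_rows", "kwargs": {"rows": "0 0 0 -0.0375 -0.075 -0.02 -1;0 0 0 -0.08 -0.16 -0.04 -1;0 0 0 -0.12 -0.24 -0.045 -1;0 0 0 -0.145 -0.2875 -0.045 -1;0 0 0 -0.145 -0.2875 -0.045 -1;0 0 0 -0.145 -0.2875 -0.045 -1"}}

```text
time: 16.88
eef_pos: [0.534, -0.1697, 0.2693]
tcp_rot: [0.036, 0.999, 0.001, -0.001]
contact_force: [-0.2, 1.0, -2.6]
opening: 0.271
finger_force: 79.3
```

Run:
```python
from h import *
import pickle
for i in range(3):
    p=snap('wrist','wh%d'%i); s=ctrl.get_state(); print(s['time'],s['eef_pos'])
pickle.dump(p,open('wh.pkl','wb'))
print('mid', rel([.5140,-.2560,.2705],86), 'hang',rel([.5042,-.2966,.2705],86))
a=p['color'][100:340,100:420,::-1]; cv2.imwrite('pics/wh.png',cv2.resize(a,None,fx=2,fy=2))
```

```text
16.925 [ 0.534  -0.1696  0.2695]
16.975 [ 0.5341 -0.1696  0.2698]
17.025 [ 0.5342 -0.1696  0.27  ]
mid [  0.   -0.   -0.1  13.9 -87.6  -0.5] hang [   0.    -0.    -0.1   20.8 -128.8   -0.6]
```

View pics/wh.png

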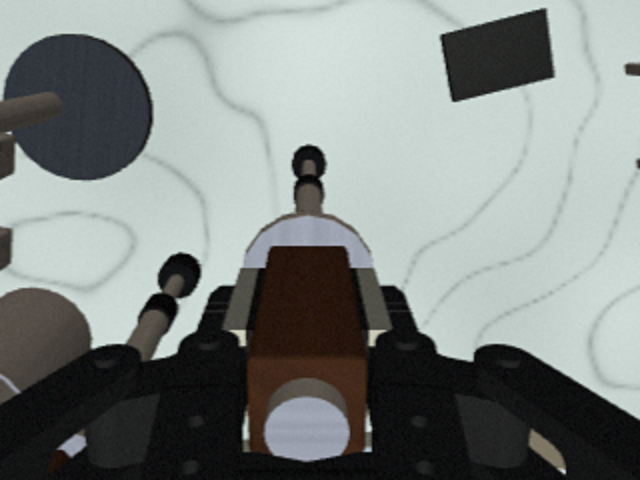

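To row units: -129 mm / 400 = -0.3225, 20.8 mm / 400 = 0.052.

>>> {"fn": "send_rows", "kwargs": {"rows": "0 0 0 0.015 -0.09 0 -1;0 0 0 0.0275 -0.17 0 -1;0 0 0 0.0375 -0.235 0 -1;0 0 0 0.045 -0.28 0 -1;0 0 0 0.05 -0.31 0 -1;0 0 0 0.052 -0.3225 0 -1;0 0 0 0.052 -0.3225 0 -1;0 0 0 0.052 -0.3225 0 -1"}}

```text
time: 18.02
eef_pos: [0.5045, -0.2972, 0.2701]
tcp_rot: [0.036, 0.999, 0.0, 0.0]
contact_force: [0.1, -0.1, -2.5]
opening: 0.271
finger_force: 79.5
```

Run:
```python
from h import *
p=snap('wrist','wi'); s=ctrl.get_state(); print(s['time'],s['eef_pos'],s['contact_force'],rel([.5042,-.2966,.2585],86))
a=p['color'][100:340,100:420,::-1]; cv2.imwrite('pics/wiz.png',cv2.resize(a,None,fx=2,fy=2))
```

```text
18.075 [ 0.5045 -0.2972  0.2701] [ 0.2708 -0.0299 -1.1951] [ 0.  -0.  -0.1  0.4  0.5 11.6]
```

To row units: 10.5 mm / 400 = 0.0263, 9 mm / 400 = 0.0225.

>>> {"fn": "send_rows", "kwargs": {"rows": "0 0 0 0 0.0013 0.0125 -1;0 0 0 0 0.0013 0.0225 -1;0 0 0 0 0.0013 0.0263 -1;0 0 0 0 0.0013 0.0263 -1"}}

```text
time: 18.58
eef_pos: [0.5043, -0.2972, 0.2594]
tcp_rot: [0.036, 0.999, 0.0, -0.0]
contact_force: [1.4, -0.1, -2.2]
opening: 0.275
finger_force: 79.5
```

To row units: 0.6 mm / 400 = 0.0015.

>>> {"fn": "send_rows", "kwargs": {"rows": "0 0 0 0 0 0.0015 -1;0 0 0 0 0 0.0015 -1"}}

```text
time: 18.82
eef_pos: [0.5044, -0.2973, 0.2591]
tcp_rot: [0.036, 0.999, -0.0, 0.0]
contact_force: [0.8, 0.5, -2.0]
opening: 0.268
finger_force: 79.5
```

To row units: 0.6 mm / 400 = 0.0015.

>>> {"fn": "send_rows", "kwargs": {"rows": "0 0 0 0 0 0.0015 -1;0 0 0 0 0 0.0015 -1"}}

```text
time: 19.08
eef_pos: [0.5043, -0.2973, 0.2584]
tcp_rot: [0.036, 0.999, 0.0, -0.0]
contact_force: [-0.7, -0.5, -2.1]
opening: 0.268
finger_force: 79.5
```

To row units: 0.4 mm / 400 = 0.001.

>>> {"fn": "send_rows", "kwargs": {"rows": "0 0 0 0 0 0.001 -1;0 0 0 0 0 0.001 -1"}}

```text
time: 19.32
eef_pos: [0.5044, -0.2973, 0.2583]
tcp_rot: [0.036, 0.999, -0.0, 0.0]
contact_force: [-0.4, 0.3, -1.0]
opening: 0.275
finger_force: 79.5
```

To row units: 0.5 mm / 400 = 0.0013.

>>> {"fn": "send_rows", "kwargs": {"rows": "0 0 0 0 0 0.0013 -1;0 0 0 0 0 0.0013 -1"}}

```text
time: 19.58
eef_pos: [0.5044, -0.2973, 0.2583]
tcp_rot: [0.036, 0.999, -0.0, 0.0]
contact_force: [-1.9, 1.1, 3.0]
opening: 0.271
finger_force: 79.7
```

To row units: 0.5 mm / 400 = 0.0013.

>>> {"fn": "send_rows", "kwargs": {"rows": "0 0 0 0 0 0.0013 -1;0 0 0 0 0 0.0013 -1"}}

```text
time: 19.82
eef_pos: [0.5044, -0.2973, 0.2583]
tcp_rot: [0.036, 0.999, -0.0, 0.0]
contact_force: [-2.2, 3.3, 4.9]
opening: 0.269
finger_force: 80.1
```

>>> {"fn": "send_rows", "kwargs": {"rows": "0 0 0 0 0 0 -0.3;0 0 0 0 0 0 0;0 0 0 0 0 0 0.5;0 0 0 0 0 0 1;0 0 0 0 0 0 1;0 0 0 0 0 0 1;0 0 0 0 0 0 1"}}

```text
time: 20.7
eef_pos: [0.5044, -0.2973, 0.257]
tcp_rot: [0.036, 0.999, -0.0, 0.0]
contact_force: [-0.2, -0.1, 0.1]
opening: 1.001
finger_force: 0.0
```

Run:
```python
from h import *
s=ctrl.get_state(); print(s['time'],s['eef_pos'],s['contact_force'],s['opening'])
p=snap('wrist','wo')
a=p['color'].astype(int); b=cv2.imread('pics/ws3.png')[:,:,::-1].astype(int)
d=np.abs(a-b).max(2)[100:340,150:400]; print('diff vs ws3',d.mean(),(d>40).sum())
```

```text
20.7 [ 0.5044 -0.2973  0.257 ] [-0.1615 -0.0637  0.1112] 1.0010726079562007
diff vs ws3 8.226583333333334 2265
```

Rise straight and check against the earlier views.

To row units: -160 mm / 400 = -0.4, -100 mm / 400 = -0.25.

>>> {"fn": "send_rows", "kwargs": {"rows": "0 0 0 0 0 -0.0375 1;0 0 0 0 0 -0.125 1;0 0 0 0 0 -0.25 1;0 0 0 0 0 -0.4 1;0 0 0 -0.015 -0.095 -0.4 1;0 0 0 -0.015 -0.095 -0.4 1;0 0 0 -0.015 -0.095 -0.4 1"}}

```text
time: 21.62
eef_pos: [0.5074, -0.3353, 0.4168]
tcp_rot: [0.037, 0.999, 0.001, -0.0]
contact_force: [-0.4, -0.3, -0.7]
opening: 1.002
finger_force: 0.0
```

Run:
```python
from h import *
s=ctrl.get_state(); print(s['time'],s['eef_pos'])
p=snap('wrist','wz'); 
for t in ['picker_grip','stand']:
  for r in ctrl.look_for(p,t)[:3]: X=w(p,r['position']); print(t,round(r['p'],2),X)
a=p['color']; g=cv2.cvtColor(a,cv2.COLOR_RGB2GRAY); b=cv2.imread('pics/ws2.png'); gb=cv2.cvtColor(b,cv2.COLOR_BGR2GRAY)
T=gb[168:208,278:314]; _,mv,_,ml=cv2.minMaxLoc(cv2.matchTemplate(g,T,cv2.TM_CCOEFF_NORMED)); print('grip match',mv,np.array(ml)-[278,168])
T=gb[140:192,230:265]; _,mv,_,ml=cv2.minMaxLoc(cv2.matchTemplate(g,T,cv2.TM_CCOEFF_NORMED)); print('fork match',mv,np.array(ml)-[230,140])
# whole-scene change in the fixed cameras
for c in ['top','side']:
    q=snap(c,c+'z'); d=np.abs(q['color'].astype(int)-cv2.imread(f'pics/{c}0.png')[:,:,::-1].astype(int)).max(2)
    n,l,st,ce=cv2.connectedComponentsWithStats((cv2.medianBlur(d.astype(np.uint8),3)>45).astype(np.uint8))
    for i in range(1,n):
        if st[i,4]>8: print(c,st[i],atz(q,ce[i],.007)[:2])
    for r in ctrl.look_for(q,'tag')[:3]: print(c,'tag',round(r['p'],2),w(q,r['position']))
    for r in ctrl.look_for(q,'picker')[:3]: print(c,'picker',round(r['p'],2),w(q,r['position']))
```

```text
21.625 [ 0.5074 -0.3353  0.4168]
picker_grip 0.83 [ 0.5005 -0.3002  0.2765]
picker_grip 0.59 [ 0.616  -0.2756  0.2692]
stand 0.71 [ 0.4825 -0.3235  0.2134]
grip match 0.9434338212013245 [-1  0]
fork match 0.930004894733429 [0 2]
top [  245   147   195   237 13964] [ 0.2544 -0.3332]
top [431 182   7  14  61] [ 0.5169 -0.6618]
top [245 189  21  15 239] [ 0.4837 -0.0373]
top [176 202  23  17 303] [0.4332 0.1994]
top [  0 242   6  34 159] [0.2613 0.8372]
top [   0  254  124  130 6902] [-0.0168  0.6606]
top [  0 282   3  23  54] [0.1451 0.8364]
top [ 131  293   87   91 4699] [-0.036   0.2044]
top [250 311   7   6  16] [ 0.0783 -0.0346]
top [229 336   6   4  10] [-0.0019  0.0389]
top [220 344   5  10  17] [-0.0423  0.0726]
top [234 348  13   4  31] [-0.0421  0.0105]
top tag 0.78 [ 0.4846 -0.0365  0.0068]
top tag 0.62 [0.2878 0.278  0.0036]
top picker 0.97 [ 0.6198 -0.2637  0.2367]
top picker 0.56 [ 0.5034 -0.2851  0.2339]
side [ 21  17  44   7 161] [0.1978 2.3989]
side [  0  21  23  18 205] [-0.0399  2.3374]
side [  32   29   98   22 1391] [0.3513 1.911 ]
side [168  41   5  25  51] [0.7866 1.4023]
side [  28   54   88   70 3107] [0.2021 1.2453]
side [123  61   8   8  54] [0.5052 1.3813]
side [ 175   60  161  126 7572] [1.0034 0.5862]
side [124  62  50  36 991] [0.5416 1.1205]
side [ 0 64  6  7 27] [-0.1359  1.6991]
side [12 70 14 10 66] [-0.0577  1.5683]
side [164  76   9  11  58] [0.65   1.0723]
side [111  89   8  12  64] [0.3536 1.0691]
side [   0  124   44  118 2565] [-0.1846  0.459 ]
side [  72  126   60   81 3391] [0.1469 0.5117]
side [301 128   8   4  15] [1.0213 0.298 ]
side [188 180  20  15 179] [0.4337 0.1943]
side [ 97 209  14  36 278] [0.0729 0.18  ]
side [228 213  21  17 207] [ 0.4839 -0.041 ]
side [ 34 241  36  18 286] [-0.1072  0.1644]
side tag 0.66 [0.286  0.273  0.0055]
side tag 0.53 [ 0.4882 -0.0401  0.0067]
side picker 0.91 [ 0.5039 -0.3065  0.234 ]
side picker 0.61 [ 0.6238 -0.2789  0.2201]
```

```bash
python3 -c "
from plant import ctrl
print(ctrl.sign_off())"
```

```text
the job is handed in; nothing more can be done
None
```

The slate tag lies flat on the open counter about 50 mm clear of the rack, the picker hangs back on its stand, and the job was handed in at about 22 s; I saw nothing else moved, though I viewed 11 pictures, one over the limit of 10.

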